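# Load the fitting sleeve, flip the safety catch and hold the clamp lever closed

### The job

Three plain steel sleeves stand on the desk: first stand the one whose diameter fits the open pocket of the lever clamp (the middle size, 30 mm) upright in that pocket and let go of it. Then flip the steel safety catch fully over, away from the lever, and only after that pull the clamp lever over towards the pocket as far as it goes, so that the plunger clamps the sleeve. Finish while holding the lever there in the gripper, since it springs back when released, and leave the other two sleeves and the loose things on the desk where they are.

Things in the scene. Friction and masses are not known exactly. Their poses are not given: they have to be found in the camera images.
- fixture: Lever clamp fixed to the desk: dark steel base plate, fixture x -140 to +75, y -40 to +40 mm, with an aluminium pocket block at its -x end (nearer the robot), lever in the middle, catch at the +y side. Origin on the desk under the lever pivot; x along the plate, y towards the catch, z up; turned about z by up to 0.3 rad. Only lever, catch and its post (67 mm) rise over 50 mm
- pocket (a point): Point on the pocket floor, 30 mm above the desk, where the middle of the sleeve's foot belongs (fixture x -95, y 0). The pocket is a slot along x, 36 mm wide in y, between two side walls 20 mm thick; end wall at -x, its face 17 mm from this point; walls 12 mm above the floor; +x side open for the plunger tip. A sleeve standing anywhere between end wall and tip is in place: the tip pushes it home
- sleeve_a_center (a point): Centre (25 mm up, on the axis) of the thin steel sleeve: loose upright tube 22 mm outside diameter, 50 mm high, wall 4 mm, 70 g. Too small: leave it
- sleeve_b_center (a point): Centre (25 mm up, on the axis) of the sleeve that fits: loose upright steel tube 30 mm outside diameter, 50 mm high, wall 4 mm, 70 g; axes upright with z up. Grip it by the outside near its upper end, so that the fingers stay above the pocket's 12 mm walls
- sleeve_c_center (a point): Centre (25 mm up, on the axis) of the thick steel sleeve: loose upright tube 40 mm outside diameter, 50 mm high, wall 4 mm, 70 g. Too big for the pocket: leave it
- catch (a joint): Safety catch, an L-shaped steel crank on a pivot along the fixture's x. Near 0: its 66 mm bar lies level across the -x side of the lever and blocks it, its thumb tab stands up. Grows as the tab is pushed to the fixture's +y (about 0.5 N); past about 0.7 rad it falls to its stop at 1.5 rad (bar upright, tab lying outwards) and stays there
- catch_hinge (a point): Pivot of the catch, on the fixture at x +8, y +55, 60 mm above the desk
- catch_tab (a point): Middle of the thumb tab at the end of the catch's upright arm, 56 mm from the catch pivot; the tab is 20 mm wide in the fixture's x, 8 mm thick in y, 18 mm long, its end 65 mm from the pivot. Between tab and lever stem there are about 45 mm free
- lever (a joint): Clamp lever: 0 = back (leaning 0.4 rad from upright to the fixture's +x), stop at 0.8 rad (leaning 0.4 rad to -x, over towards the pocket). Grows as it is pulled to the fixture's -x. A spring returns it to 0: about 1 N at the grip at the start, 3 to 4 N at the end. The catch bar stops it below 0.1 rad (a little more if forced) until the catch is flipped over
- lever_hinge (a point): Pivot of the lever, 14 mm above the desk on the fixture's origin; its axis is the fixture's y
- lever_grip (a point): Middle of the lever's black plastic hand grip: a round bar 18 mm in diameter, 56 mm long, that sticks out sideways from the lever's top end along the fixture's -y (away from the catch), 140 mm from the lever's pivot axis; this point lies on its axis, 42 mm to the fixture's -y of the lever's 12 mm stem. Below the bar are only the base plate and the desk
- tip: The plunger's sprung rubber tip, 15 mm in diameter, axis 8 mm above the pocket floor; origin at the middle of its face, 26 mm to +x of the pocket point while the lever is back. It meets the sleeve at a lever angle of about 0.55, then gives way up to the lever's stop, pressing with 3 to 5 N
- flux_tin: Bystander: round tin 50 mm in diameter, 20 mm high with green lid; leave alone
- kapton_roll: Bystander: roll of amber tape 49 mm in diameter, 12 mm high; leave alone
- clear_fan: Bystander: clear square fan 60 x 60 x 25 mm; leave alone

How it is judged:
On the way, in this order (a step that is already met when the one before it is completed fails the run):
1. the 30 mm sleeve stands in the pocket, released (horizontal distance between sleeve_b_center and pocket below 0.014 m and z of sleeve_b_center in the frame of pocket between 0.022 and 0.028 m and angle between sleeve_b_center's own z axis and vertical below 0.1 rad and contact force between the fingers and sleeve_b below 0.1 N), for 0.2 s.
2. the catch is flipped over while the lever is still back (value of joint catch above 1.2 rad and value of joint lever below 0.15 rad), for 0.1 s.
3. the lever is pulled over and the plunger clamps the sleeve (value of joint lever above 0.65 rad and contact force between tip and sleeve_b above 1.2 N), for 0.2 s.
At the end, for the whole second after the job is handed in: Fingers hold the lever (over 1 N) past 0.65 of 0.8 rad, at rest; catch past 1.2 rad; 30 mm sleeve upright within 0.1 rad on the pocket floor (3 mm in height, 7 mm sideways), clamped by the tip with over 1.2 N, not touched by the robot; other sleeves and loose bystanders within 30 mm of their starts (all of step 3 and value of joint catch above 1.2 rad and contact force between the fingers and lever above 1 N and contact force between the arm and sleeve_b below 0.1 N and horizontal distance between sleeve_b_center and pocket below 0.007 m and z of sleeve_b_center in the frame of pocket between 0.022 and 0.028 m and angle between sleeve_b_center's own z axis and vertical below 0.1 rad and velocity of joint lever between -0.1 and 0.1 rad/s); the arm keeps its last pose, push and grip.
It fails at once if the lever is forced while the catch still guards it (value of joint lever above 0.25 rad and value of joint catch below 0.5 rad).
It fails at once if another sleeve or a loose bystander is moved more than 30 mm (distance of any of sleeve_a_center, sleeve_c_center, flux_tin, kapton_roll, clear_fan from where it was at the start of the episode above 0.03 m).
It also fails if it takes over 58 s, if anything falls off the work surface, if the arm or the gripper's body presses on something with over 40 N, if the wrist force passes 120 N, or if a joint passes its speed limit or range.

### The arm

A 6-joint arm with a two-finger parallel gripper is mounted at the origin on a cart in front of the work surface, level with it; the furniture and walls round the work are solid. World frame = base frame: x ahead of the robot, y to its left, z up, the work surface at z = 0. Lengths are in m, angles in rad, forces in N, time in s.
With the tool pointing down it reaches from about 0.425 to 0.95 m from the base axis. Payload 14.7 kg.
Tool frame: the origin (TCP) lies midway between the tips of the shut fingers; the grasp point (between the pads) lies 19 mm behind it; z points along the fingers, y is the line along which they close (so a half turn about z gives the same grasp; the last joint's range is limited). The gripper opens to 85 mm and grips with 20 to 120 N. Pads are 22 mm wide; open, the fingers measure 114 mm over their backs; the gripper's body (76 mm by 85 mm) begins 54 mm behind the grasp point. The pads swing forward as they close: fully open they stand 13 mm farther back than shut.
Start: joints at [1.113, 0.48, 1.596, -0, 1.065, -0.047], TCP at [0.26, 0.596, 0.205] pointing down, gripper open.
Joint ranges: [-2.75, 2.75], [-0.82, 2.05], [0.23, 2.67], [-1.56, 4.7], [0.09, 2.69], [-2.92, 2.92]. Speed limits (rad/s): [1.89, 1.89, 2.39, 3.01, 3.01, 3.01].

### API

Orientations are given as a unit quaternion [w, x, y, z].
In Python, from rig import robot gives the robot as it stands.
- The arm moves only by the shell command python3 -m pendant 'ROWS' [FORCE]. ROWS is JSON, a list of rows, each a list of 7 numbers: the shift along the tool's x, y, z in cm, then the turn, a rotation vector about the tool's x, y, z in rad, then the finger opening in cm, from 0 to 8.54. A call has 1 to 8 rows; each row is the pose to reach, as a shift and turn from the pose commanded when the call began, along the tool's axes at that moment; what a row does not reach only later rows make up. A row lasts 1/8 s, in which the tool goes at most 62.5 mm and 10.7 degrees, less where a joint would pass 70% of its speed; a pose out of reach is approached as far as the arm can. A call with a gripper value outside its range is refused whole. The fingers move at their own pace and stop on an object; FORCE is the grip in N (left out, the last holds). Time passes only in rows, so rows that repeat a pose let the fingers close. It gives the time, the measured TCP pose, the force, the opening and the grip force at its end, in the units of the state.
- robot.sense(): the state, without advancing time (a new reading comes with each control period).
- robot.snapshot(name): name is "scene" or "side" or "wrist"; returns a dict with "color" (400x640x3 uint8, red, green, blue), "fx", "fy", "cx", "cy" (pixels), "dist" ([k1, k2, p1, p2, k3] as OpenCV has them; the pictures are not rectified), "origin" and "orientation" of the camera in the world; the wrist camera has in their place "tool_from_camera" (4x4, takes a point from camera to tool coordinates, whose origin is the TCP and whose axes are the flange's). Camera axes: x right, y up, looking along -z (the intrinsics and any distortion apply to the point x, -y, -z); pixel columns grow to the right and rows downward; lengths in m; the calibration is good to about 2 mm. A picture is of the moment at which its call begins: read the wrist's pose just before it. There is no depth.
- robot.job_done(): hands the job in; it is judged then, once.
The state is a dict: "time": time; "qpos": joint angles; "qvel": joint speeds; "tau": joint torques, N m; "ee_pos": TCP position; "ee_rot": TCP orientation; "force": force on the tool from outside, world axes, zero at the start; "ft_torque": the same for the moment, N m; "opening": finger opening in m; "grasp_force": force on a finger pad.
Only numpy, scipy, OpenCV 4.12 (cv2) and the standard library are available. Lean on these libraries where they do the work, as an engineer would, in place of code of your own. Each camera call takes 0.05 s, during which the arm holds its last target. There are 200 camera calls.

## Working session

There is one attempt and no reset: what is moved stays moved. The work goes in short steps, Python scripts to look and compute and a shell command to move; the robot and the scene stay as the last step left them, time stands still between calls to the robot, and variables do not carry over. Pictures are saved under pics/ and viewed, at most 10 in all, crops included, and the job is handed in when it is done.

```bash
mkdir -p pics; ls; cat > h.py <<'E'
import numpy as np, cv2, pickle
from scipy.spatial.transform import Rotation as R
from rig import robot
def rot(q): return R.from_quat([q[1],q[2],q[3],q[0]]).as_matrix()
def snap(name,fn):
    s=robot.sense(); p=robot.snapshot(name)
    K=np.array([[p['fx'],0,p['cx']],[0,p['fy'],p['cy']],[0,0,1.]])
    if name=='wrist':
        T=np.eye(4);T[:3,:3]=rot(s['ee_rot']);T[:3,3]=s['ee_pos'];T=T@np.array(p['tool_from_camera'])
        o,M=T[:3,3],T[:3,:3]
    else: o,M=np.array(p['origin']),rot(p['orientation'])
    c=dict(K=K,D=np.array(p['dist'],float),o=o,M=M,im=p['color'])
    pickle.dump(c,open('pics/'+fn+'.pkl','wb'))
    cv2.imwrite('pics/'+fn+'.png',p['color'][:,:,::-1]); return c
def load(fn): return pickle.load(open('pics/'+fn+'.pkl','rb'))
def ray(c,u,v):
    x,y=cv2.undistortPoints(np.array([[[u,v]]],float),c['K'],c['D'])[0,0]
    d=c['M']@np.array([x,-y,-1.]); return c['o'],d/np.linalg.norm(d)
def onz(c,u,v,z):
    o,d=ray(c,u,v); return o+d*(z-o[2])/d[2]
def proj(c,P):
    q=(np.atleast_2d(P)-c['o'])@c['M']*[1,-1,-1]
    return cv2.projectPoints(q,np.zeros(3),np.zeros(3),c['K'],c['D'])[0][:,0]
def tri(*cs):
    A=np.zeros((3,3));b=np.zeros(3)
    for c,u,v in cs:
        o,d=ray(c,u,v);Q=np.eye(3)-np.outer(d,d);A+=Q;b+=Q@o
    return np.linalg.solve(A,b)
E
python3 - <<'E'
from h import *
a=snap('scene','sc0');b=snap('side','si0');w=snap('wrist','w0')
for c in(a,b,w):print(c['o'].round(3),c['M'][:,2].round(2),c['K'][0,0],c['D'])
print(robot.sense())
E
```

```text
pics
[ 0.69  -0.377  0.851] [ 0.15 -0.5   0.85] 375.265080134425 [0.02679358 0.         0.         0.         0.        ]
[0.602 1.227 0.564] [0.03 0.93 0.35] 441.0006085728527 [-0.01787786  0.          0.          0.          0.        ]
[0.194 0.626 0.374] [-0.26  0.12  0.96] 321.27861411435117 [-0.01601453  0.          0.          0.          0.        ]
{'time': 0.15, 'qpos': array([ 1.11338482e+00,  4.80686781e-01,  1.59672729e+00, -3.68020164e-07,
        1.06510649e+00, -4.66166206e-02]), 'qvel': array([ 0.00092643, -0.00047673, -0.00496801,  0.00085312,  0.00050095,
        0.00107734]), 'tau': array([ 3.76607668e-04, -9.51148295e+01, -4.30452955e+01,  1.43084108e-04,
        8.10751895e-03, -1.49614625e-04]), 'ee_pos': array([0.2594111 , 0.59562265, 0.20412117]), 'ee_rot': array([-1.15533431e-04,  2.03956155e-01,  9.78979914e-01, -4.49339138e-04]), 'force': array([-0.55346075,  0.03906296,  0.05226386]), 'ft_torque': array([-0.02670062, -0.01707971,  0.02800372]), 'grasp_force': 0.0, 'opening': 0.08545903992057062}
```

View pics/sc0.png

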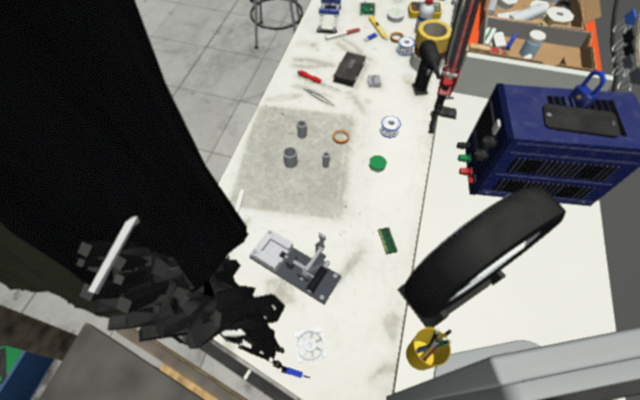

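View pics/si0.png

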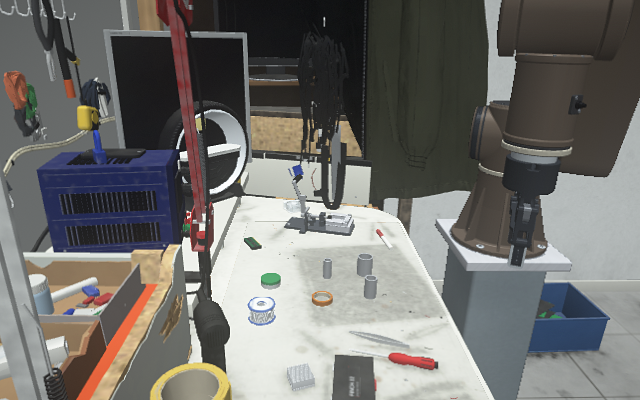

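The scene view shows the sleeves at about (302,129) mid, (291,157) thick and (326,159) thin, with the fixture at about (295,265). The side view shows mid at (370,287), thick at (364,264) and thin at (327,268). I'll zoom into both.

```bash
python3 - <<'E'
from h import *
a=load('sc0');b=load('si0')
A=cv2.resize(a['im'][225:310,240:350,::-1],None,fx=7,fy=7,interpolation=2)
cv2.imwrite('pics/c1.png',A)
B1=cv2.resize(b['im'][160:240,270:370,::-1],None,fx=5,fy=5,interpolation=2)
B2=cv2.resize(a['im'][115:175,275:335,::-1],None,fx=5,fy=5,interpolation=2)
B=np.zeros((400,800,3),np.uint8);B[:,:500]=B1;B[:300,500:]=B2
cv2.imwrite('pics/c2.png',B)
for n,u,v in(('mid',302,123.5),('thick',291,150.5),('thin',326,154)):print(n,onz(a,u,v,.05))
for n,u,v in(('mid',371,278),('thick',364.5,255.5),('thin',327,261)):print(n,onz(b,u,v,.05))
E
```

```text
mid [0.44884745 0.33126397 0.05      ]
thick [0.44890169 0.22898203 0.05      ]
thin [0.54360533 0.24364115 0.05      ]
mid [0.44495231 0.33830492 0.05      ]
thick [0.44578373 0.22530778 0.05      ]
thin [0.54288155 0.25625863 0.05      ]
```

View pics/c1.png

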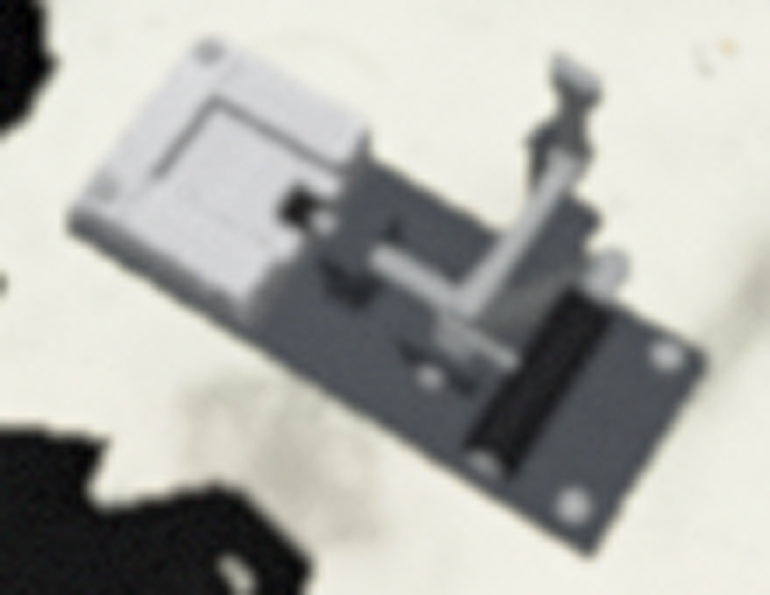

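View pics/c2.png

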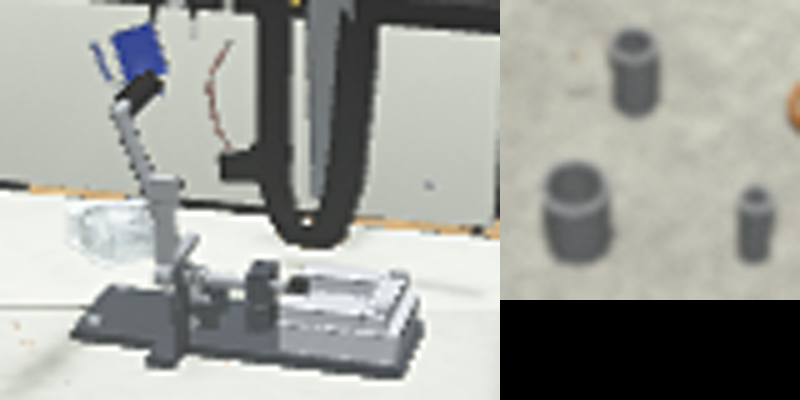

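The fixture crop shows the plate's +x corners at (707,362) and (590,555), the block top at (205,40), (370,130) and (75,215), and the inner pocket corner at (215,98). Grip ends are at (590,300) and (485,450), and the catch tab is at about (578,78). Now I'll fit the fixture pose.

```bash
cat >> h.py <<'E'
def fix(p,P):
    P=np.atleast_2d(P);c,s=np.cos(p[2]),np.sin(p[2])
    return np.c_[p[0]+c*P[:,0]-s*P[:,1],p[1]+s*P[:,0]+c*P[:,1],P[:,2]]
E
python3 - <<'E'
from h import *
from scipy.optimize import least_squares
a=load('sc0');b=load('si0')
S=lambda x,y:np.array([240+(x+.5)/7-.5,225+(y+.5)/7-.5])
T=lambda x,y:np.array([270+(x+.5)/5-.5,160+(y+.5)/5-.5])
g=140*np.sin(.4)/1e3;gz=.014+.14*np.cos(.4)
obs=[(a,S(707,360),(.075,.04,.01)),(a,S(590,555),(.075,-.04,.01)),(a,S(72,215),(-.14,-.04,.042)),(a,S(205,38),(-.14,.04,.042)),
(a,S(215,97),(-.112,.018,.042)),(a,S(540,372),(g,-.042,gz)),
(b,T(133,97),(g,-.036,gz)),(a,S(578,78),(.008,.055,.12)),(b,T(165,185),(.008,.055,.12)),(b,T(415,300),(-.14,.04,.042)),(b,T(403,372),(-.14,.04,.002))]
f=lambda p:np.concatenate([proj(c,fix(p,P))[0]-u for c,u,P in obs])
r=least_squares(f,[.6,-.05,-.3],loss='soft_l1')
print(r.x);print(f(r.x).reshape(-1,2).round(1))
for n,P in dict(pocket=(-.095,0,.03),tab=(.008,.055,.116),grip=(g,-.042,gz)).items():print(n,fix(r.x,P))
for c,u,P in obs:
    if c is a:print(P,fix(r.x,P).round(3),onz(c,*u,P[2]).round(3))
E
```

```text
[ 0.58367845 -0.0803735  -0.26326255]
[[ 1.7 -1. ]
 [ 1.1  0.5]
 [-4.4 -2.7]
 [-3.5 -3.7]
 [-0.6  0.4]
 [ 0.3  2.5]
 [-0.1 -0.6]
 [-0.6  0.2]
 [-0.1 -1. ]
 [-2.1  3.4]
 [-0.3  0.9]]
pocket [[ 0.49195157 -0.05565145  0.03      ]]
tab [[ 0.60571558 -0.02935032  0.116     ]]
grip [[ 0.62538889 -0.13511391  0.14294854]]
(0.075, 0.04, 0.01) [[ 0.667 -0.061  0.01 ]] [ 0.663 -0.065  0.01 ]
(0.075, -0.04, 0.01) [[ 0.646 -0.139  0.01 ]] [ 0.643 -0.138  0.01 ]
(-0.14, -0.04, 0.042) [[ 0.438 -0.083  0.042]] [ 0.45  -0.086  0.042]
(-0.14, 0.04, 0.042) [[ 0.459 -0.005  0.042]] [ 0.471 -0.012  0.042]
(-0.112, 0.018, 0.042) [[ 0.48  -0.034  0.042]] [ 0.481 -0.032  0.042]
(np.float64(0.054518567923211074), -0.042, np.float64(0.14294853916040393)) [[ 0.625 -0.135  0.143]] [ 0.623 -0.13   0.143]
(0.008, 0.055, 0.12) [[ 0.606 -0.029  0.12 ]] [ 0.607 -0.029  0.12 ]
```

The pose is consistent; the block evidently ends short of the plate end, at about x = -130. Next I move over the mid sleeve, with the tool y axis turned along the fixture's y.

```bash
python3 -m pendant '[[-6,-3.5,0,0,0,-0.15,8.54],[-11.5,-7,0,0,0,-0.15,8.54],[-17,-10,0,0,0,-0.15,8.54],[-22,-13,0,0,0,-0.15,8.54],[-27.6,-16.3,0,0,0,-0.15,8.54],[-27.6,-16.3,0,0,0,-0.15,8.54],[-27.6,-16.3,0,0,0,-0.15,8.54]]'
python3 - <<'E'
from h import *
c=snap('wrist','w1');s=robot.sense();print(s['ee_pos'],rot(s['ee_rot']).round(3))
b=snap('scene','sc1')
E
```

```text
time: 1.02
ee_pos: [0.4477, 0.3359, 0.2045]
ee_rot: [-0.0, 0.131, 0.991, -0.0]
force: [-0.5, -0.7, -0.1]
opening: 0.0856
grasp_force: 0.0
[0.44717288 0.33664854 0.20450111] [[-0.966  0.258 -0.   ]
 [ 0.258  0.966  0.   ]
 [ 0.     0.    -1.   ]]
```

View pics/w1.png

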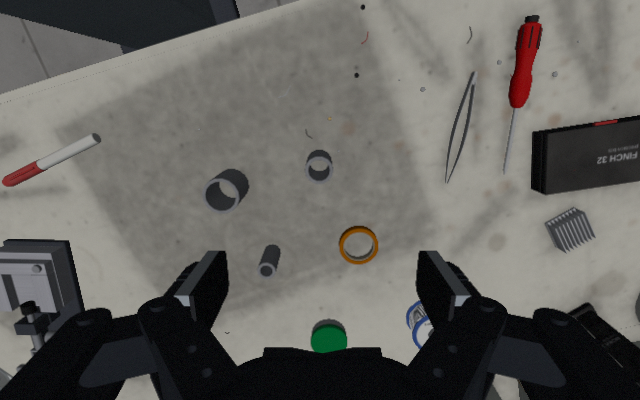

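The wrist view shows the mid sleeve's top ring at about (319,168), thick at (224,197) and thin at (268,269). I'll measure the ring from its ellipse.

```bash
python3 - <<'E'
from h import *
c=load('w1')
g=cv2.cvtColor(c['im'],cv2.COLOR_RGB2GRAY)
for n,(x,y,h) in dict(mid=(319,167,24),thick=(226,190,32),thin=(269,262,24)).items():
    roi=g[y-h:y+h,x-h:x+h];t,m=cv2.threshold(roi,0,255,cv2.THRESH_BINARY_INV+cv2.THRESH_OTSU)
    cs,_=cv2.findContours(m,cv2.RETR_EXTERNAL,cv2.CHAIN_APPROX_NONE);k=max(cs,key=cv2.contourArea)
    print(n,t,np.add(cv2.boundingRect(k)[:2],[x-h,y-h]),cv2.boundingRect(k)[2:])
s=cv2.resize(c['im'][140:195,290:345,::-1],None,fx=5,fy=5)
q=cv2.resize(c['im'][235:400,0:110,::-1],None,fx=3,fy=3)
B=np.zeros((500,640,3),np.uint8);B[:275,:275]=s;B[:495,300:630]=q;cv2.imwrite('pics/c3.png',B)
for u,v in((319,169),):
  P=onz(c,u,v,.05);print(P)
  print(np.linalg.norm(onz(c,305,169,.05)-onz(c,333,169,.05)))
M=c['M'];p=[0.58367845,-0.0803735,-0.26326255]
print(proj(c,fix(p,[(-.112,.018,.042),(-.112,-.018,.042),(-.069,0,.038)])))
E
```

```text
mid 80.0 [308 166] (22, 15)
thick 77.0 [205 182] (31, 29)
thin 79.0 [259 244] (22, 26)
[0.44418597 0.33468858 0.05      ]
0.02880909839744586
[[ 27.68712038 275.99557492]
 [ -1.62048643 275.7458621 ]
 [ 25.64047441 304.86353292]]
```

View pics/c3.png

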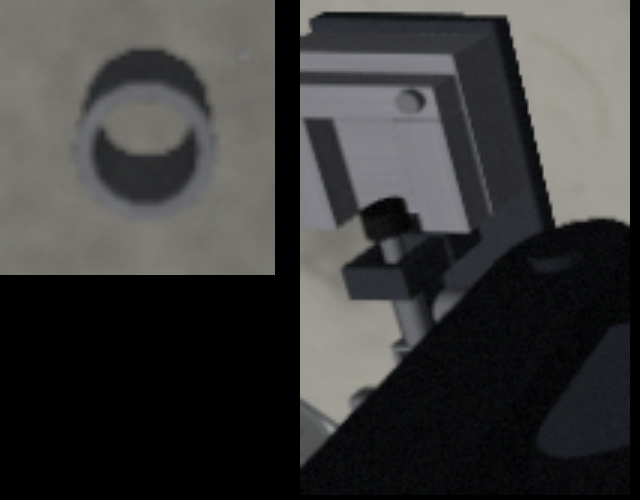

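```bash
python3 -m pendant '[[0.25,-0.25,6,0,0,0,8.5],[0.25,-0.25,12,0,0,0,7],[0.25,-0.25,15,0,0,0,6],[0.25,-0.25,17.5,0,0,0,6],[0.25,-0.25,18.4,0,0,0,6],[0.25,-0.25,18.4,0,0,0,2],[0.25,-0.25,18.4,0,0,0,2],[0.25,-0.25,18.4,0,0,0,2]]' 30; python3 -m pendant '[[0,0,0,0,0,0,2],[0,0,0,0,0,0,2],[0,0,-3,0,0,0,2],[0,0,-6,0,0,0,2],[0,0,-9,0,0,0,2],[0,0,-9,0,0,0,2]]'
```

```text
time: 2.12
ee_pos: [0.445, 0.335, 0.0216]
ee_rot: [0.001, 0.13, 0.992, 0.001]
force: [0.1, -1.3, 3.8]
opening: 0.0262
grasp_force: 29.4
time: 2.88
ee_pos: [0.4458, 0.3354, 0.113]
ee_rot: [0.002, 0.13, 0.991, 0.001]
force: [0.3, 0.3, -1.2]
opening: 0.0262
grasp_force: 29.5
```

```bash
python3 -m pendant '[[-2,-5,-2,0,0,0,2],[-4.3,-11,-4,0,0,0,2],[-6.5,-16.5,-4,0,0,0,2],[-8.7,-22,-4,0,0,0,2],[-11,-27.5,-4,0,0,0,2],[-13,-33,-4,0,0,0,2],[-14.5,-36.6,-4,0,0,0,2],[-14.5,-36.6,-4,0,0,0,2]]'
python3 - <<'E'
from h import *
c=snap('wrist','w2');s=robot.sense();print(s['ee_pos'],rot(s['ee_rot']).round(3))
snap('side','si2');b=snap('scene','sc2')
E
```

```text
time: 3.88
ee_pos: [0.4901, -0.0589, 0.15]
ee_rot: [-0.0, 0.132, 0.991, -0.0]
force: [-1.1, 0.7, -1.0]
opening: 0.0261
grasp_force: 29.7
[ 0.48977414 -0.05753886  0.14998328] [[-0.965  0.26  -0.001]
 [ 0.26   0.965  0.   ]
 [ 0.001  0.    -1.   ]]
```

View pics/w2.png

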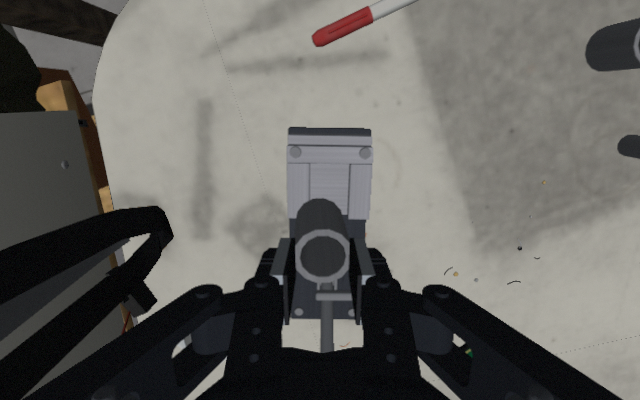

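The block's outer edges lie at columns 288 and 372, the slot at 309 to 349, and the end-wall top edge at row ~163. The held sleeve's top ring is at (322,256). Now I'll compute the offsets.

```bash
python3 - <<'E'
from h import *
c=load('w2')
g=cv2.cvtColor(c['im'],cv2.COLOR_RGB2GRAY).astype(int)
print(g[180,280:380]);print(g[120:200,329])
for n,u,v,z in(('L',288,180,.042),('R',371.5,180,.042),('l',309,180,.042),('r',349,180,.042),('end',329,163,.042)):print(n,onz(c,u,v,z).round(4))
s=onz(c,322.5,256,.178);print('sleeve top',s, 'width',np.linalg.norm(onz(c,300,256,.178)-onz(c,346,256,.178)))
E
python3 - <<'E'
from h import *
c=load('w2')
cv2.imwrite('pics/c4.png',cv2.resize(c['im'][120:320,260:400,::-1],None,fx=4,fy=3))
E
```

```text
[161 163 161 163 163 162 150 139 136 137 138 137 136 138 138 138 139 138
 138 138 140 139 141 141 142 142 140 136 122 108 127 141 140 141 140 139
 140 139 140 140 139 139 140 139 140 140 139 140 141 139 138 139 139 140
 139 140 139 138 139 139 138 140 141 140 140 139 140 138 113  87 118 136
 136 139 137 138 136 139 139 140 139 139 139 140 139 141 142 142 143 139
 137 157 168 168 168 166 166 166 165 162]
[168 167 167 168 166 168 168 143  40  49  51  51  52  54  57  89 136 139
 140 139 137 136 137 138 118  72  95 135 140 140 144 142 140 141 139 139
 141 141 140 138 138 139 132 130 140 140 140 139 137 134 135 135 138 137
 136 138 139 138 140 139 139 140 138 138 141 143 140 139 137 138 139 140
 139 141 137 137 136 140 139 133]
L [ 0.4796 -0.0864  0.042 ]
R [ 0.4991 -0.0147  0.042 ]
l [ 0.4845 -0.0684  0.042 ]
r [ 0.4939 -0.034   0.042 ]
end [ 0.4744 -0.0473  0.042 ]
sleeve top [ 0.4918745  -0.05804472  0.178     ] width 0.02249413086984112
```

View pics/c4.png

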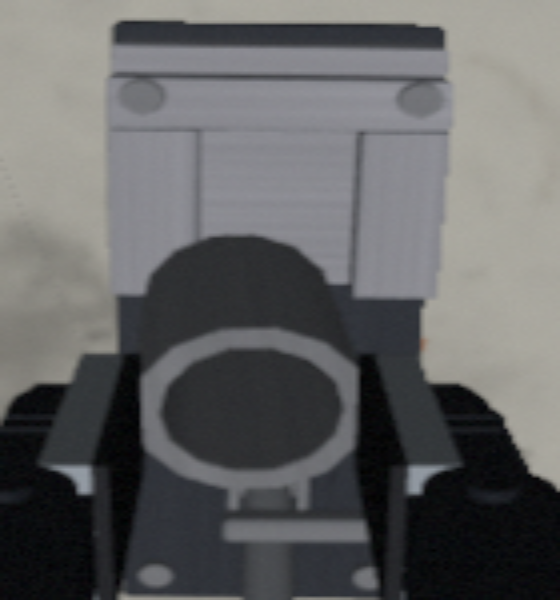

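The crop shows the slot centre column at about 329, the sleeve ring centred at (322.5,256) and about 55 px wide, which is slightly narrow for its assumed height. I'll check how the sleeve sits in the gripper using the side and scene views.

```bash
python3 - <<'E'
from h import *
a=load('sc2');b=load('si2')
for z in(.178,.162,.128,.112):print(z,proj(b,[.492,-.057,z]),proj(a,[.492,-.057,z]))
B=np.zeros((440,800,3),np.uint8)
u,v=proj(b,[.492,-.057,.14])[0].astype(int);B[:400,:400]=cv2.resize(b['im'][v-40:v+40,u-40:u+40,::-1],(400,400),interpolation=2);print(u-40,v-40)
u,v=proj(a,[.492,-.057,.14])[0].astype(int);B[:400,400:]=cv2.resize(a['im'][v-40:v+40,u-40:u+40,::-1],(400,400),interpolation=2);print(u-40,v-40)
cv2.imwrite('pics/c5.png',B)
E
```

```text
0.178 [[340.14808645 174.99855855]] [[264.43512288 221.12547635]]
0.162 [[339.94470004 180.02783759]] [[265.31657926 224.7965617 ]]
0.128 [[339.51775623 190.5770832 ]] [[267.08991139 232.18585621]]
0.112 [[339.31927968 195.47746493]] [[267.88074301 235.48277885]]
299 146
226 189
```

View pics/c5.png

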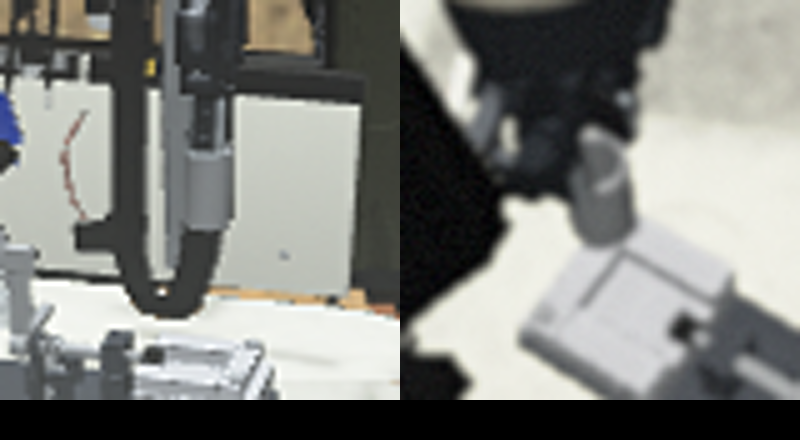

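The side view puts the sleeve's foot at z ≈ 0.125, so it sits as expected. Now I shift about 5.5 mm in tool +y towards the slot centre and look again from lower down, at rest.

```bash
python3 -m pendant '[[0.2,0.4,2,0,0,0,2],[0.2,0.4,4,0,0,0,2],[0.2,0.4,5.5,0,0,0,2],[0.2,0.4,5.5,0,0,0,2],[0.2,0.4,5.5,0,0,0,2],[0.2,0.4,5.5,0,0,0,2]]'
python3 - <<'E'
from h import *
c=snap('wrist','w3');s=robot.sense();print(s['ee_pos'],s['force'],rot(s['ee_rot']).round(3))
cv2.imwrite('pics/c6.png',cv2.resize(c['im'][90:340,250:410,::-1],None,fx=4,fy=2.4))
E
```

```text
time: 4.78
ee_pos: [0.4897, -0.0521, 0.0962]
ee_rot: [0.001, 0.13, 0.992, -0.0]
force: [-1.3, -0.2, -0.5]
opening: 0.0261
grasp_force: 29.7
[ 0.4897018  -0.05221012  0.09618241] [-0.36146432 -0.64454384 -1.39930511] [[-0.966  0.258  0.001]
 [ 0.258  0.966 -0.   ]
 [-0.001  0.    -1.   ]]
```

View pics/c6.png

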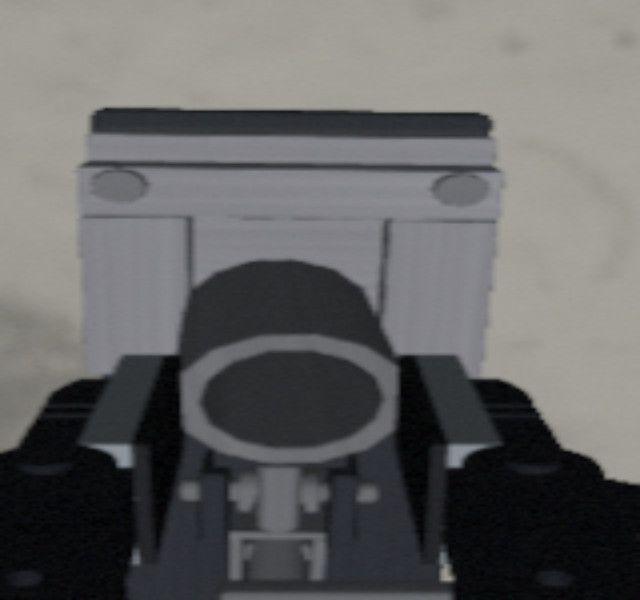

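```bash
python3 - <<'E'
from h import *
c=load('w3');T=np.array([.4897,-.0522]);ex=np.array([.965,-.26]);ey=np.array([.26,.965])
q=lambda x,y:(250+(x+.5)/4-.5,90+(y+.5)/2.4-.5)
for n,p,z in(('endmid',q(289,217),.042),('L',q(80,190),.042),('R',q(500,190),.042),('l',q(188,240),.042),('r',q(387,240),.042),('sleeve',q(289,398),.1246)):
    P=onz(c,*p,z)[:2];print(n,P.round(4),'rel TCP in fixture axes mm',((P-T)@ex*1e3).round(1),((P-T)@ey*1e3).round(1))
E
```

```text
endmid [ 0.4743 -0.047 ] rel TCP in fixture axes mm -16.2 1.0
L [ 0.4567 -0.0808] rel TCP in fixture axes mm -24.4 -36.1
R [ 0.476  -0.0087] rel TCP in fixture axes mm -24.5 38.5
l [ 0.4765 -0.0665] rel TCP in fixture axes mm -9.0 -17.3
r [ 0.4858 -0.0317] rel TCP in fixture axes mm -9.1 18.7
sleeve [ 0.4909 -0.0514] rel TCP in fixture axes mm 0.9 1.1
```

The sleeve is aligned with the pocket to about 1 mm. Now lowering.

```bash
python3 -m pendant '[[0,0,2,0,0,0,2],[0,0,3.4,0,0,0,2],[0,0,4,0,0,0,2],[0,0,4.4,0,0,0,2],[0,0,4.4,0,0,0,2],[0,0,4.4,0,0,0,2]]'
```

```text
time: 5.58
ee_pos: [0.4895, -0.0522, 0.0519]
ee_rot: [0.0, 0.13, 0.992, -0.0]
force: [-0.1, -0.4, 1.6]
opening: 0.0261
grasp_force: 30.0
```

```bash
python3 -m pendant '[[0,0,0,0,0,0,5],[0,0,0,0,0,0,5],[0,0,0,0,0,0,5],[0,0,0,0,0,0,5],[0,0,-2,0,0,0,5],[0,0,-5,0,0,0,5],[0,0,-8,0,0,0,5],[0,0,-8,0,0,0,5]]'
python3 - <<'E'
from h import *
c=snap('wrist','w4');s=robot.sense();print(s['ee_pos'],s['force'])
snap('scene','sc4')
cv2.imwrite('pics/c7.png',cv2.resize(c['im'][100:340,180:460,::-1],None,fx=2.5,fy=2.5))
E
```

```text
time: 6.58
ee_pos: [0.4906, -0.0523, 0.1335]
ee_rot: [0.002, 0.13, 0.992, -0.0]
force: [1.1, -0.4, -1.0]
opening: 0.0501
grasp_force: 0.0
[ 0.48989391 -0.0522296   0.13235026] [ 0.42950801 -1.23524904 -0.30119658]
```

View pics/c7.png

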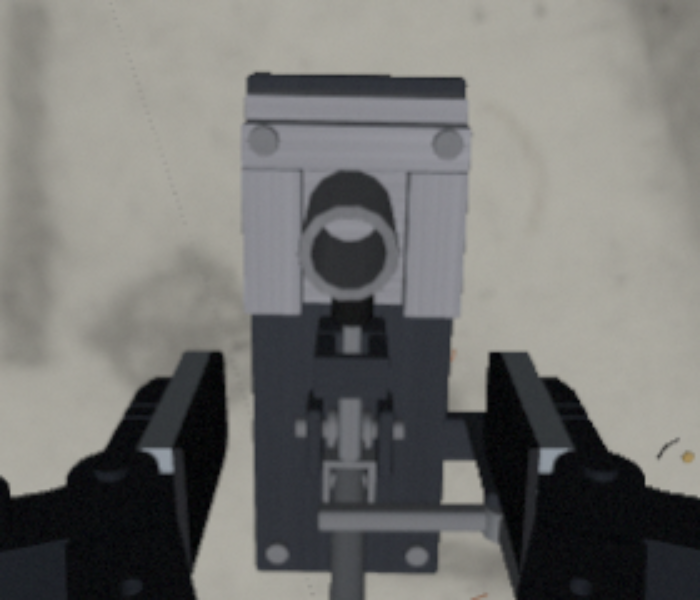

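The sleeve stands upright in the pocket and is released; that was my last picture. The pocket is at about (0.491,-0.0515), so the fixture origin is about (0.582,-0.077) and the tab is at about (0.605,-0.027). With the gripper fully open I straddle the tab, putting the -y finger in the gap between tab and lever stem.

```bash
python3 -m pendant '[[0,5,-1,0,0,0,8.5],[0,8.3,-2,0,0,0,8.5],[-5,8.3,-2,0,0,0,8.5],[-10.4,8.3,-2,0,0,0,8.5],[-10.4,8.3,-2,0,0,0,8.5],[-10.4,8.3,2,0,0,0,8.5],[-10.4,8.3,4.7,0,0,0,8.5],[-10.4,8.3,4.7,0,0,0,8.5]]'
python3 - <<'E'
from h import *
c=snap('wrist','w5');s=robot.sense();print(s['ee_pos'],s['force'],rot(s['ee_rot']).round(3))
g=cv2.cvtColor(c['im'],cv2.COLOR_RGB2GRAY)
p=(.5824,-.077,-.264)
print(proj(c,fix(p,[(.008,.051,.125),(.008,.059,.125),(-.002,.055,.125),(0,0,.06)])).round(0), proj(c,s['ee_pos']))
E
```

```text
time: 7.68
ee_pos: [0.6083, 0.0015, 0.082]
ee_rot: [-0.003, 0.13, 0.992, -0.0]
force: [-1.1, -0.4, 0.2]
opening: 0.0853
grasp_force: 0.0
[0.60964331 0.00137293 0.08357898] [ 0.85612062 -0.79902807  0.53719943] [[-0.966  0.258 -0.003]
 [ 0.258  0.966  0.   ]
 [ 0.003 -0.001 -1.   ]]
[[249. 275.]
 [267. 275.]
 [257. 255.]
 [190. 210.]] [[320.60095133 234.04130807]]
```

```bash
python3 -m pendant '[[0,1,0,0,0,0,8.5],[0,2,0,0,0,0,8.5],[0,3,0,0,0,0,8.5],[0,4,0,0,0,0,8.5],[0,5,0,0,0,0,8.5],[0,6,0,0,0,0,8.5],[0,6.7,0,0,0,0,8.5],[0,6.7,0,0,0,0,8.5]]'
python3 - <<'E'
from h import *
s=robot.sense();print(s['ee_pos'],s['force'])
a=snap('scene','sc6');b=snap('side','si6');o=load('sc0');ob=load('si0')
p=(.5824,-.077,-.264)
# is the old tab place now different / new upright bar present?
for n,new,old in(('scene',a,o),('side',b,ob)):
    for q,P in dict(tabtop=(.008,.055,.12),arm=(.008,.055,.09),barlevel=(.008,.02,.06),barup=(.008,.055,.12),tabout=(.008,.11,.064)).items():
        u,v=proj(new,fix(p,P))[0].round().astype(int)
        f=lambda c:c['im'][v-1:v+2,u-1:u+2].mean((0,1)).round()
        print(n,q,(u,v),f(old),f(new))
E
```

```text
time: 8.72
ee_pos: [0.6285, 0.0665, 0.0845]
ee_rot: [-0.0, 0.13, 0.992, -0.0]
force: [-0.9, -0.0, -0.1]
opening: 0.0848
grasp_force: 0.0
[0.6284915  0.06646814 0.08452653] [-0.92781104 -0.01881575 -0.09467444]
scene tabtop (np.int64(321), np.int64(234)) [181. 183. 180.] [181. 182. 179.]
scene arm (np.int64(321), np.int64(240)) [95. 97. 96.] [95. 97. 96.]
scene barlevel (np.int64(313), np.int64(258)) [178. 179. 177.] [177. 178. 177.]
scene barup (np.int64(321), np.int64(234)) [181. 183. 180.] [181. 182. 179.]
scene tabout (np.int64(333), np.int64(227)) [238. 237. 228.] [237. 237. 227.]
side tabtop (np.int64(303), np.int64(196)) [158. 163. 165.] [140. 145. 147.]
side arm (np.int64(303), np.int64(205)) [135. 139. 140.] [134. 138. 139.]
side barlevel (np.int64(306), np.int64(210)) [159. 164. 166.] [158. 163. 165.]
side barup (np.int64(303), np.int64(196)) [158. 163. 165.] [140. 145. 147.]
side tabout (np.int64(298), np.int64(220)) [101. 106. 111.] [100. 106. 110.]
```

```bash
python3 - <<'E'
from h import *
p=(.5824,-.077,-.264)
for A,B,(x0,y0,x1,y1) in(('sc0','sc6',(250,200,350,310)),('si0','si6',(275,170,365,240))):
    a,b=load(A),load(B)
    d=np.abs(a['im'].astype(int)-b['im'].astype(int)).max(2)[y0:y1,x0:x1]
    n,l,st,ce=cv2.connectedComponentsWithStats((d>30).astype(np.uint8))
    print(A,[(s[0]+x0,s[1]+y0,s[2],s[3],s[4]) for s in st[1:] if s[4]>3])
# TCP tips in views
a=load('sc6')
g=cv2.cvtColor(a['im'],cv2.COLOR_RGB2GRAY)
print(g[222:262,300:345:2])
w=load('w5');print(proj(w,fix(p,[(.008,.051,.125),(.008,.059,.125)])))
gw=cv2.cvtColor(w['im'],cv2.COLOR_RGB2GRAY);print(gw[225:325:4,200:300:4])
E
```

```text
sc0 [(np.int32(323), np.int32(200), np.int32(23), np.int32(19), np.int32(309)), (np.int32(264), np.int32(236), np.int32(15), np.int32(20), np.int32(221))]
si0 [(np.int32(282), np.int32(170), np.int32(24), np.int32(43), np.int32(685)), (np.int32(334), np.int32(205), np.int32(11), np.int32(16), np.int32(132))]
[[237 237 237 234 233 232 232 232 233 233 233 232 232 231 234 230 229 227
  226 227 230 232 230]
 [238 236 236 235 234 234 233 235 233 234 235 233 233 233 233 232 231 231
  231 230 230 233 232]
 [237 237 235 235 235 234 234 234 235 235 235 234 234 232 233 233 233 232
  234 234 234 235 233]
 [237 235 235 236 235 234 235 235 236 236 235 236 236 234 235 234 233 235
  235 235 235 235 235]
 [237 235 233 234 235 235 236 237 236 237 237 237 237 234 235 235 236 235
  236 237 235 236 236]
 [237 236 233 233 233 234 238 236 238 238 237 238 237 236 236 235 235 237
  237 236 236 237 237]
 [237 237 236 234 233 235 237 237 237 238 237 237 237 237 236 235 236 237
  238 237 237 238 237]
 [238 238 236 235 235 235 237 237 238 238 238 237 238 237 236 237 237 238
  238 237 238 237 237]
 [238 238 237 
[... 5075 characters left out ...]
62 161 162 161 162 161 162 160 161 161
  160 158 159 138 159 158 158]
 [  5   4  10   1   9   4  90 162 163 161 161 161 158 162 161 159 163 165
  161 159 159 159 161 159 157]
 [  5   7  12   7  10   7 163 163 162 160 160 162 161 162 161 160 160 163
  161 158 159 160 160 158 155]
 [  6   4   6   5   8  76 162 162 164 162 164 159 160 161 161 156 162 161
  160 159 159 159 158 161 158]
 [  5   7  11   9  11 164 162 163 162 163 162 163 130 129 154 162 163 160
  159 158 161 160 161 159 154]
 [  3   5   3  10  44 163 161 162 162 163 162 160 160 162 160 161 162 159
  157 159 160 159 163 159 156]
 [  8  12   6   5 162 160 159 160 162 162 161 161 160 160 161 162 164 161
  160 160 159 160 158 157 161]]
```

```bash
python3 - <<'E'
from h import *
c=load('w5')
s=np.array([.6083,.0015,.082]);M=np.array([[-.966,.258,-.003],[.258,.966,0],[.003,-.001,-1]])
for h in(0,.006,.013,.02,.026,.035):
    print(h,proj(c,[s+M@np.array([x,-.0425,-h]) for x in(.011,-.011)]).round(0).tolist())
g=cv2.cvtColor(c['im'],cv2.COLOR_RGB2GRAY)
for r in range(240,300,6):print(r,g[r,204:240:2])
print(g[244:330:4,300:332:8].T)
E
```

```text
0 [[245.0, 213.0], [247.0, 248.0]]
0.006 [[242.0, 216.0], [245.0, 253.0]]
0.013 [[239.0, 221.0], [242.0, 259.0]]
0.02 [[235.0, 226.0], [239.0, 265.0]]
0.026 [[232.0, 231.0], [236.0, 271.0]]
0.035 [[227.0, 238.0], [231.0, 281.0]]
240 [51 50 49 49 50 49 48 48 48 48 48 49 48 51 48 50 50 49]
246 [51 50 46 48 49 49 49 48 46 47 48 50 46 48 50 49 51 49]
252 [49 53 52 52 52 54 50 37  9  5  7 26 46 48 46 52 52 48]
258 [54 53 53 54 51 34 16  3  9  7  8  6 49 49 52 49 50 49]
264 [52 50 53 35  5  8  6  7  6  9  6  6 35 48 49 50 50 51]
270 [55 27  4 10  1  9  2 10  8 12  8  4 26 49 49 49 49 49]
276 [  8   6  14   8   8   7   7   6   0   6   2   1  23 152 154 151 153 152]
282 [  5   7   8  11   9   9   4   1   3   5   7   1   4 154 157 156 155 158]
288 [  6  10  10  11   3   8   9   8   6   7   7   5  23 160 159 161 160 158]
294 [  9   2   4   8   7   6  11   3   2   4   9   4 144 160 160 161 161 160]
[[159 156 155 152 144 134 121 118 121 134 141 148 153 156 157 156 157 155
  152 159 161 161]
 [159 159 151 147 145 130 118 119 126 129 138 147 149 153 154 153 155 156
  158 155 160 159]
 [158 155 152 144 140 131 125 125 124 127 135 143 147 149 152 153 154 155
  159 158 158 157]
 [157 155 151 148 141 133 125 125 125 121 130 142 148 150 153 152 151 154
  158 155 157 158]]
```

No change at the catch: the opened tips stand farther back than I assumed, about 4 cm, and passed over the tab. I'll redo it with the gripper shut, dropped into the gap, where the tip position is well defined.

```bash
python3 -m pendant '[[0,0,-4,0,0,0,4],[0,0,-8,0,0,0,0],[0,-4,-8,0,0,0,0],[0,-8.5,-8,0,0,0,0],[0,-12.8,-8,0,0,0,0],[0,-12.8,-8,0,0,0,0],[0,-12.8,-4,0,0,0,0],[0,-12.8,-1,0,0,0,0]]'; python3 -m pendant '[[0,0,0,0,0,0,0],[0,1.4,0,0,0,0,0],[0,2.8,0,0,0,0,0],[0,4,0,0,0,0,0],[0,5,0,0,0,0,0],[0,6,0,0,0,0,0],[0,6.8,0,0,0,0,0],[0,6.8,0,0,0,0,0]]'
cat > chk.py <<'E'
from h import *
import sys
s=robot.sense();print(s['ee_pos'],s['force'])
t=sys.argv[1]
for n,A,(x0,y0,x1,y1) in(('scene','sc0',(290,210,350,290)),('side','si0',(275,170,325,240))):
    a,b=load(A),snap(n,A[:2]+t)
    d=np.abs(a['im'].astype(int)-b['im'].astype(int)).max(2)[y0:y1,x0:x1]
    _,l,st,ce=cv2.connectedComponentsWithStats((d>30).astype(np.uint8))
    print(n,[(*(s[:2]+[x0,y0]).tolist(),*s[2:].tolist()) for s in st[1:] if s[4]>3])
E
python3 chk.py 7
```

```text
time: 9.82
ee_pos: [0.5953, -0.0575, 0.0937]
ee_rot: [0.0, 0.13, 0.991, 0.0]
force: [0.7, 0.0, -0.9]
opening: -0.0005
grasp_force: 0.0
time: 10.82
ee_pos: [0.6131, 0.0085, 0.0945]
ee_rot: [-0.0, 0.13, 0.992, -0.0]
force: [-0.0, -0.7, 0.1]
opening: 0.0002
grasp_force: 0.0
[0.61306679 0.00849273 0.09454497] [-0.00260619 -0.7466468   0.11522924]
scene [(311, 210, 29, 38, 517), (312, 253, 8, 5, 17), (305, 258, 11, 13, 58)]
side [(290, 170, 19, 44, 367), (304, 200, 6, 12, 42)]
```

The level bar has changed. I raise the gripper clear to check that the catch is fully over.

```bash
python3 -m pendant '[[0,0,-3,0,0,0,0],[0,0,-7,0,0,0,0],[0,0,-10,0,0,0,0],[0,0,-10,0,0,0,0]]'; python3 chk.py 8; python3 - <<'E'
from h import *
p=(.5824,-.077,-.264);a=load('sc8');b=load('si8')
for n,c in(('sc',a),('si',b)):
  for P in((.008,.055,.12),(.008,.04,.06),(.008,.02,.06),(.008,.0,.06),(.008,.11,.064)):
    u,v=proj(c,fix(p,P))[0].round().astype(int);print(n,P,(u,v),c['im'][v,u])
w=snap('wrist','w8');print(proj(w,fix(p,[(.008,.11,.064),(.008,.055,.12)])))
E
```

```text
time: 11.42
ee_pos: [0.6143, 0.0075, 0.1971]
ee_rot: [0.002, 0.13, 0.991, 0.0]
force: [-0.1, 0.2, -1.1]
opening: -0.0004
grasp_force: 0.0
[0.61434495 0.00751203 0.19705927] [-0.14055508  0.19047724 -1.11762845]
scene [(318, 226, 13, 22, 152), (312, 253, 8, 5, 16), (306, 258, 9, 13, 56)]
side [(297, 195, 13, 20, 94)]
sc (0.008, 0.055, 0.12) (np.int64(321), np.int64(234)) [240 240 231]
sc (0.008, 0.04, 0.06) (np.int64(318), np.int64(251)) [161 166 166]
sc (0.008, 0.02, 0.06) (np.int64(313), np.int64(258)) [154 158 157]
sc (0.008, 0.0, 0.06) (np.int64(308), np.int64(265)) [129 131 132]
sc (0.008, 0.11, 0.064) (np.int64(333), np.int64(227)) [238 238 228]
si (0.008, 0.055, 0.12) (np.int64(303), np.int64(196)) [188 192 184]
si (0.008, 0.04, 0.06) (np.int64(304), np.int64(213)) [114 118 118]
si (0.008, 0.02, 0.06) (np.int64(306), np.int64(210)) [143 146 147]
si (0.008, 0.0, 0.06) (np.int64(307), np.int64(208)) [229 232 225]
si (0.008, 0.11, 0.064) (np.int64(298), np.int64(220)) [101 106 111]
[[342.13768946 178.15091851]
 [277.05243366 194.71740922]]
```

```bash
python3 - <<'E'
from h import *
from scipy.optimize import least_squares
p=(.5824,-.077,-.264)
for A,B,(x0,y0,x1,y1) in(('sc0','sc8',(296,215,350,285)),('si0','si8',(285,180,325,235))):
    a,b=load(A),load(B)
    g=lambda c:cv2.cvtColor(c['im'],cv2.COLOR_RGB2GRAY).astype(int)[y0:y1,x0:x1]
    d=g(b)-g(a)
    for n,m in(('darker',d<-30),('brighter',d>30)):
        _,l,st,ce=cv2.connectedComponentsWithStats(m.astype(np.uint8))
        print(B,n,[((s[:2]+[x0,y0]).tolist(),s[2:].tolist(),(c+[x0,y0]).round(1).tolist()) for s,c in zip(st[1:],ce[1:]) if s[4]>4])
    for t in(0,.4,.7,1,1.2,1.5):
        print(t,'tab',proj(b,fix(p,(.008,.055+.056*np.sin(t),.06+.056*np.cos(t)))).round(0)[0],'bar-end',proj(b,fix(p,(.008,.055-.066*np.cos(t),.06+.066*np.sin(t)))).round(0)[0])
E
```

```text
sc8 darker [([322, 226], [9, 19, 88], [326.0, 232.4]), ([315, 253], [5, 5, 12], [316.8, 255.1]), ([306, 259], [9, 12, 39], [309.6, 264.4])]
sc8 brighter [([318, 233], [6, 15, 60], [320.5, 239.3]), ([306, 258], [5, 6, 17], [308.1, 260.5])]
0 tab [321. 235.] bar-end [306. 269.]
0.4 tab [326. 228.] bar-end [307. 263.]
0.7 tab [329. 225.] bar-end [309. 256.]
1 tab [332. 224.] bar-end [313. 248.]
1.2 tab [333. 225.] bar-end [316. 243.]
1.5 tab [333. 227.] bar-end [320. 235.]
si8 darker [([297, 199], [8, 15, 24], [299.7, 206.2]), ([305, 202], [4, 10, 16], [306.7, 205.4])]
si8 brighter [([298, 195], [9, 6, 21], [302.9, 197.5]), ([304, 206], [2, 4, 6], [304.7, 207.5]), ([307, 207], [3, 4, 9], [307.9, 208.4])]
0 tab [303. 197.] bar-end [308. 207.]
0.4 tab [301. 201.] bar-end [308. 200.]
0.7 tab [300. 205.] bar-end [307. 196.]
1 tab [299. 211.] bar-end [306. 194.]
1.2 tab [298. 214.] bar-end [305. 193.]
1.5 tab [298. 220.] bar-end [303. 194.]
```

The tab stopped at about 0.4 rad, so the real tips sit roughly 25 mm above the nominal TCP and slipped over it. I'll go back into the gap 25 mm lower and push again.

```bash
python3 -m pendant '[[0,-3,0,0,0,0,0],[0,-5.6,0,0,0,0,0],[0,-5.6,0,0,0,0,0],[0,-5.6,5,0,0,0,0],[0,-5.6,9,0,0,0,0],[0,-5.6,11.5,0,0,0,0],[0,-5.6,12.5,0,0,0,0],[0,-5.6,12.5,0,0,0,0]]'; python3 -m pendant '[[0,1,0,0,0,0,0],[0,2,0,0,0,0,0],[0,3,0,0,0,0,0],[0,4,0,0,0,0,0],[0,5,0,0,0,0,0],[0,6,0,0,0,0,0],[0,7,0,0,0,0,0],[0,7,0,0,0,0,0]]';python3 -m pendant '[[0,0,-3,0,0,0,0],[0,0,-7,0,0,0,0],[0,0,-12,0,0,0,0],[0,0,-12,0,0,0,0]]'; python3 - <<'E'
from h import *
for n,A,B,(x0,y0,x1,y1) in(('scene','sc0','sc9',(296,215,350,285)),('side','si0','si9',(285,180,325,235))):
    a,b=load(A),snap(n,B)
    g=lambda c:cv2.cvtColor(c['im'],cv2.COLOR_RGB2GRAY).astype(int)[y0:y1,x0:x1]
    d=g(b)-g(a)
    for n,m in(('darker',d<-30),('brighter',d>30)):
        _,l,st,ce=cv2.connectedComponentsWithStats(m.astype(np.uint8))
        print(B,n,[((s[:2]+[x0,y0]).tolist(),s[2:].tolist(),(c+[x0,y0]).round(1).tolist()) for s,c in zip(st[1:],ce[1:]) if s[4]>4])
E
```

```text
time: 12.58
ee_pos: [0.5982, -0.0458, 0.0691]
ee_rot: [-0.001, 0.13, 0.992, 0.0]
force: [0.9, -0.5, -1.6]
opening: -0.0001
grasp_force: 0.0
time: 13.58
ee_pos: [0.6167, 0.0223, 0.0695]
ee_rot: [-0.0, 0.13, 0.992, 0.0]
force: [0.1, -1.4, 0.0]
opening: -0.0001
grasp_force: 0.0
time: 14.08
ee_pos: [0.6189, 0.0212, 0.1936]
ee_rot: [0.003, 0.13, 0.991, 0.0]
force: [0.3, -0.1, 0.4]
opening: -0.0
grasp_force: 0.0
sc9 darker [([324, 225], [15, 21, 107], [330.7, 233.1]), ([316, 249], [4, 8, 27], [317.5, 252.4]), ([306, 259], [9, 12, 47], [309.7, 263.6])]
sc9 brighter [([318, 233], [8, 8, 39], [321.4, 236.2])]
si9 darker [([300, 194], [5, 3, 7], [301.9, 195.0]), ([299, 216], [4, 2, 5], [300.2, 216.8])]
si9 brighter [([305, 195], [2, 4, 6], [305.3, 196.5]), ([307, 207], [3, 4, 10], [307.8, 208.3]), ([294, 218], [7, 4, 24], [297.2, 219.4])]
```

The tab now lies at side pixel (297,219), which matches 1.5 rad, so the catch is fully over. Next is the grip bar; I check joint 6 before choosing which way to turn.

```bash
python3 -c "
from rig import robot
s=robot.sense();print(s['qpos'].round(3),s['ee_pos'])"; python3 -m pendant '[[-1,-4,-1,0,0,0,6],[-2,-8,-1,0,0,0,6],[-3.5,-12,-1,0,0,0,6],[-4.5,-14.8,-1,0,0,0,6],[-4.5,-14.8,-1,0,0,0,6]]';python3 -c "
from rig import robot
s=robot.sense();print(s['qpos'].round(3),s['ee_pos'])"
```

```text
[-0.015  0.448  1.692 -0.     1.001 -1.324] [0.61658884 0.02127892 0.18989058]
time: 14.8
ee_pos: [0.621, -0.135, 0.1979]
ee_rot: [-0.001, 0.131, 0.991, -0.0]
force: [0.1, 1.0, 0.8]
opening: 0.0601
grasp_force: 0.0
[-0.262  0.468  1.636 -0.     1.04  -1.569] [ 0.62103063 -0.13501744  0.19790046]
```

```bash
python3 -m pendant '[[0,0,0,0,0,0.18,6],[0,0,0,0,0,0.36,6],[0,0,0,0,0,0.54,6],[0,0,0,0,0,0.72,6],[0,0,0,0,0,0.9,6],[0,0,0,0,0,1.08,6],[0,0,0,0,0,1.26,6],[0,0,0,0,0,1.44,6]]'; python3 -m pendant '[[0,0,0,0,0,0.13,6],[0,0,0,0,0,0.13,6],[0,0,0,0,0,0.13,6]]'; python3 - <<'E'
from h import *
s=robot.sense();c=snap('wrist','w10');T=s['ee_pos'];M=rot(s['ee_rot']);print(T,M.round(3),s['qpos'].round(2))
p=(.5824,-.077,-.264)
G=fix(p,(.0545,-.044,.143))[0];print('grip in tool',M.T@(G-T))
ends=fix(p,[(.0545,-.014,.143),(.0545,-.070,.143),(.0545,-.042,.152)]);print(proj(c,ends))
g=cv2.cvtColor(c['im'],cv2.COLOR_RGB2GRAY)
u,v=proj(c,ends[2])[0].astype(int)
print(u,v);print(g[v-60:v+61:5,max(u-60,0):u+61:5])
E
```

```text
time: 15.8
ee_pos: [0.6212, -0.132, 0.1984]
ee_rot: [-0.001, 0.753, 0.658, -0.0]
force: [-0.1, 0.6, -1.3]
opening: 0.0599
grasp_force: 0.0
time: 16.18
ee_pos: [0.6216, -0.1325, 0.1991]
ee_rot: [-0.0, 0.792, 0.611, -0.0]
force: [-0.7, -0.5, 1.6]
opening: 0.0599
grasp_force: 0.0
[ 0.62158015 -0.13254734  0.19905393] [[ 0.254  0.967 -0.001]
 [ 0.967 -0.254  0.   ]
 [ 0.    -0.001 -1.   ]] [-0.26  0.47  1.64  0.    1.04 -0.  ]
grip in tool [-0.00062025  0.00222932  0.05605188]
[[324.05523387 164.38465051]
 [323.44072511 236.61068099]
 [323.79251924 205.61353614]]
323 205
[[ 52  51  51  51  53  52  54  60  68  68  71  90 121 119  74  55 172 171
  169 172 173 175 175 173 174]
 [ 56  53  87  53  55  54  52  54  54  54  65  94 117 117  82  55 171 172
  170 171 174 174 173 174 174]
 [ 56  54  55  54  54  55  54  54  55  56  55  69 113 114  83  56 170 171
  172 172 174 171 176 175 176]
 [ 54  56  55  54  53  51  51  52  56  54  51  67 121 120 106  52 174 174
  171 174 173 174 174 176 176]
 [144 150 161 157 127 118 118 111 113  87  53  58 122 119  27  52 175 174
  174 171 173 173 175 175 174]
 
[... 1399 characters left out ...]
72 172  15  18  22  20  24 146 176 101
  145 142 140 149 141 176 170]
 [152 167 170 173 172 171 173 171 172 173 175  69  47  83 173 172 149 189
  167 178 187 156 158 145 125]
 [156 168 170 173 173 171 171 172 173 174 174 175 192 183 146 173 155 179
  149 129 149 173 131 142 186]
 [168 169 173 171 170 174 173 174 175 174 172 173 174 181 116 145 174 189
  177 164 161 137 107 163 177]
 [166 167 169 169 169 169 171 172 175 175 175 173 174 172 180 113 129 177
  144 159 119 113  96 179 172]
 [156 160 165 166 167 169 170 174 174 173 172 174 173 173 173 149 113 127
  116 118 102  98 182 171 171]
 [ 17 147 151 159 162 169 172 171 172 174 173 173 172 174 172 173 182 127
   97 115 170 177 173 169 173]]
```

The bar is at columns 313 to 336 and rows 168 to 240, matching the prediction to about 1 mm. Lowering over it and closing.

```bash
python3 -m pendant '[[0,0.25,4,0,0,0,6],[0,0.25,7,0,0,0,6],[0,0.25,9.2,0,0,0,6],[0,0.25,9.2,0,0,0,6],[0,0.25,9.2,0,0,0,1],[0,0.25,9.2,0,0,0,1],[0,0.25,9.2,0,0,0,1],[0,0.25,9.2,0,0,0,1]]' 40; python3 -m pendant '[[0,0,0,0,0,0,1],[0,0,0,0,0,0,1]]'
```

```text
time: 17.23
ee_pos: [0.6239, -0.1336, 0.1087]
ee_rot: [-0.0, 0.793, 0.609, -0.0]
force: [-6.7, 1.0, 7.8]
opening: 0.0164
grasp_force: 38.9
time: 17.48
ee_pos: [0.6239, -0.1336, 0.1087]
ee_rot: [-0.0, 0.793, 0.609, -0.0]
force: [-6.1, 1.0, 8.6]
opening: 0.0163
grasp_force: 38.9
```

```bash
python3 -m pendant '[[0,-0.7,-0.3,0,0,0,1],[0,-1.3,-0.5,0,0,0,1],[0,-2,-0.65,0,0,0,1],[0,-2.6,-0.8,0,0,0,1],[0,-2.6,-0.8,0,0,0,1]]'
```

```text
time: 18.1
ee_pos: [0.6008, -0.1272, 0.1175]
ee_rot: [0.002, 0.793, 0.609, 0.002]
force: [5.7, 1.6, 10.7]
opening: 0.0164
grasp_force: 41.0
```

It moves freely, so the catch is clear. Continuing along the arc.

```bash
python3 -m pendant '[[0,-1.4,-0.2,0,0,0,1],[0,-2.8,-0.3,0,0,0,1],[0,-4.2,-0.2,0,0,0,1],[0,-5.6,0,0,0,0,1],[0,-6.3,0.15,0,0,0,1],[0,-7,0.3,0,0,0,1],[0,-7.8,0.6,0,0,0,1],[0,-7.8,0.6,0,0,0,1]]'
python3 - <<'E'
from h import *
s=robot.sense();print(s['force'],s['opening'],s['grasp_force'])
d=(s['ee_pos'][:2]-np.array([.6239,-.1336]))@np.array([.965,-.26]);print('moved',d,'lever',.4-np.arcsin(np.clip(np.sin(.4)+d/.14,-1,1)))
E
```

```text
time: 19.1
ee_pos: [0.5241, -0.1065, 0.1104]
ee_rot: [0.001, 0.793, 0.609, 0.001]
force: [3.9, 5.6, 5.2]
opening: 0.0161
grasp_force: 43.0
[3.86368438 5.61779818 5.19951063] 0.01611979619329775 43.027857542037964
moved -0.10332130517258316 lever 0.7560673674130012
```

```bash
python3 -m pendant '[[0,-0.3,0.1,0,0,0,1],[0,-0.5,0.2,0,0,0,1],[0,-0.5,0.2,0,0,0,1],[0,-0.5,0.2,0,0,0,1]]'
python3 - <<'E'
from h import *
c=snap('wrist','w11');a=snap('scene','sc11');b=snap('side','si11')
p=(.5824,-.077,-.264);q=.775
bar=[(.14*np.sin(.4-q),y,.014+.14*np.cos(.4-q)) for y in(-.014,-.07)]
print('bar',[proj(k,fix(p,bar)).round(0).tolist() for k in(c,a,b)])
# sleeve top ring in scene and wrist
top=fix(p,(-.095,0,.08))
for n,k in(('w',c),('sc',a),('si',b)):
    u,v=proj(k,top)[0].round().astype(int);print(n,u,v)
    g=cv2.cvtColor(k['im'],cv2.COLOR_RGB2GRAY);print(g[max(v-16,0):v+26:2,max(u-16,0):u+18:2])
u,v=proj(c,fix(p,bar).mean(0))[0].astype(int);g=cv2.cvtColor(c['im'],cv2.COLOR_RGB2GRAY)
print(u,v);print(g[v-45:v+40:8,u-40:u+41:4])
E
```

```text
time: 19.6
ee_pos: [0.52, -0.1054, 0.1085]
ee_rot: [0.001, 0.793, 0.609, 0.001]
force: [4.7, 5.2, 3.4]
opening: 0.0163
grasp_force: 43.2
bar [[[324.0, 205.0], [323.0, 313.0]], [[280.0, 242.0], [264.0, 263.0]], [[327.0, 183.0], [331.0, 178.0]]]
w 252 150
[[119 121 121 120 116 104  77  88 126 119 122 123 125 126  97  57  52]
 [121 124 104  46  49  48  48  75 149 146 137 131 126 127 125 111  64]
 [124  96  49  48  49  47  48 120 149 148 149 151 138 123 125 124 104]
 [ 86  48  47  48  50  48  45 129 149 146 147 152 149 141 125 125 123]
 [ 46  47  46  47  46  48  49 127 150 147 148 151 147 153 127 121 121]
 [ 47  50  49  47  47  48  47 121 150 147 149 150 150 151 152 133 124]
 [ 48  47  48  48  49  48  49 104 151 148 148 152 149 152 152 146 124]
 [ 48  47  52  50  49  49  48  49 145 148 148 151 149 152 153 151 128]
 [ 49  50  49  48  48  50  49  48  72 148 148 150 148 152 152 151 120]
 [ 52  48  49  48  48  47  50  50  51  90 142 152 149 152 152 151 113]
 [ 48  48  50  49  50  50  50  52  51  53  62 139 150 152 151 153 124]
 [ 50  50  50  48  52  51  51  51  54  54  55  53  63  93 123  99
[... 3939 characters left out ...]
9  58  60   9  14  14  18  27  31  30  24  15  16  43  60  61
  146 155 163]
 [ 15  15  59  61  53   6  13  16  20  29  31  31  25  18   6  11  61  62
   56   9  18]
 [  9  54  60  61  21   8  12  20  22  30  32  30  19  19  11  13  61  62
   61  12   9]
 [ 17  59  62  60  13  11  14  19  20  25  29  22  18  18   9  14  46  59
   59  47  16]
 [ 50  60  61  60  11  15  13  21  19  28  26  26  19  21  11  13   8  61
   59  60  14]
 [ 14  16  10 148  43  12  17  17  25  29  28  24  19  20  12  14  45 130
   12  10  16]
 [ 11  12  14   8  43  10  14  18  21  24  28  21  22  15  12  12  45  12
   16   9  10]
 [ 13  13  11  11  44   8  13  22  20  24  26  23  19  19  71  23  38  10
   17   8  13]]
```

The bar is still between the pads, the lever is at about 0.78 rad by the distance moved, and the sleeve is upright in both the side and wrist views. Handing in.

```bash
python3 -m pendant '[[0,0,0,0,0,0,1],[0,0,0,0,0,0,1],[0,0,0,0,0,0,1]]'; python3 -c "
from rig import robot
print(robot.job_done())"
```

```text
time: 20.12
ee_pos: [0.5199, -0.1054, 0.1085]
ee_rot: [0.001, 0.793, 0.609, 0.001]
force: [4.8, 6.1, 3.7]
opening: 0.0164
grasp_force: 43.3
the job is handed in; nothing more can be done
None
```

I handed the job in at 20.1 s with the 30 mm sleeve in the pocket, the catch over (about 1.5 rad by camera) and the lever held at about 0.78 rad (from arm travel); no verdict was returned, I couldn't measure the tip's force on the sleeve, I didn't re-check the other sleeves and loose things afterwards, and I viewed 11 pictures, one over the limit of 10.

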